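# Half-press and hold the camera release

## Task

Get the tabletop camera ready for a product shot from its desk console: press the large round key right down and let it up, then press the long bar key right down and let it up, leaving the small square key alone. Then push the ball-ended release lever about half way down and keep it there to hold the focus, never near the bottom, which would take the picture; finish while still holding the lever half way down with the fingers. Do not shift the compact, the jar or the eyelash curler, and leave the organizer door shut.

Things in the scene. Friction and masses are not known exactly. Their poses are not given: they have to be found in the camera images.
- console: Fixed flat desk console with an aluminium rim and a grey top, 120 (x) by 250 (y) by 30 mm high. Origin: centre of its underside, on the vanity. Its +y end holds three black keys in a row along its y axis (centres 15 mm to -x of the middle, at y = +95, +37 and -21 mm, in any order); the lever is at y = -90 mm.
- key_round (a joint): Large round black key, 36 mm across; travels straight down: 0 = up, 0.007 m = fully down, needing about 1.5 N to start and 5 N fully down; springs back up when let go. 
- key_round_top (a point): Centre of the round key's top face; at rest 46 mm above the vanity, 16 mm above the console's top. Moves with the key.
- key_bar (a joint): Bar-shaped black key, 40 mm (console x) by 11 mm (console y); travels straight down: 0 = up, 0.007 m = fully down, needing about 1.5 N to start and 5 N fully down; springs back up when let go. 
- key_bar_top (a point): Centre of the bar key's top face; at rest 46 mm above the vanity, 16 mm above the console's top. Moves with the key.
- key_square (a joint): Small square black key, 20 by 20 mm, same travel and spring as the others, 0 = up. It is to be left alone.
- key_square_top (a point): Centre of the square key's top face; at rest 46 mm above the vanity.
- lever (a joint): Release lever: steel rod with a black ball at its end, hinged 48 mm above the vanity at the console's point x = +45, y = -90 mm, about an axis along the console's y. The ball's centre is 75 mm from the hinge, towards the console's -x. 0 rad = up, at rest (rod rising 0.42 rad above level towards the ball); 0.40 rad = bottom stop (rod almost level). Half way is 0.20 rad. A spring returns it: about 6 N down on the ball at half way, 10 N at the bottom.
- lever_ball (a point): Centre of the lever's black ball, 28 mm in diameter; its top is 14 mm higher. Centre height above the vanity: 78.6 mm at rest, 64.4 mm at half way, 49.5 mm at the bottom; it moves about 5 mm towards the console's -x between rest and half way. Moves with the lever.
- compact: Loose closed round rose-gold compact, 76 mm across, 16 mm high, with a small clasp; beyond the console. Origin: centre of its underside.
- jar: Loose frosted glass jar with a white lid, 60 mm across, 51 mm high; beside the console's +y end. Origin: centre of its underside.
- curler: Loose stainless eyelash curler lying flat, about 105 by 80 mm, 12 mm high; beyond the console. Origin: at its pivot, on the vanity.
- organizer: Fixed clear acrylic organizer, 120 (x) by 180 (y) by 130 mm high, holding three closed lipstick tubes; on the right of the vanity. Origin: centre of its underside.
- organizer_door (a joint): Clear swing door on the organizer's face towards the robot; 0 rad = shut, opens to 1.8 rad.
Mind the look-alikes: they are no part of the job. Leave any orange or yellow look-alike of the organizer alone.

How it is judged:
On the way, in this order (a step that is already met when the one before it is completed fails the run):
1. the round key is pressed (over 4.5 of 7 mm) with the other keys and the lever up (value of joint key_round above 0.0045 m and value of joint each of key_bar, key_square below 0.002 m and value of joint lever below 0.05 rad), for 0.05 s.
2. then the bar key is pressed with the round key let up, the square key and the lever up (value of joint key_bar above 0.0045 m and value of joint each of key_round, key_square below 0.002 m and value of joint lever below 0.05 rad), for 0.05 s.
3. then, all keys up, the lever is held about half way (0.13 to 0.27 rad) (value of joint lever between 0.13 and 0.27 rad and value of joint each of key_round, key_bar, key_square below 0.002 m), for 0.5 s.
At the end, for the whole second after the job is handed in: The fingers still press the lever (over 1.5 N) and hold it still between 0.13 and 0.27 rad of its 0.40 rad; all three keys are up (within 2 mm); compact, jar and curler lie within 20 mm of where they started; the organizer door is shut (within 0.1 rad) (all of step 3 and velocity of joint lever between -0.1 and 0.1 rad/s and contact force between the fingers and console above 1.5 N and distance of each of compact, jar, curler from where it was at the start of the episode below 0.02 m and value of joint organizer_door below 0.1 rad); the arm keeps its last pose, push and grip.
It fails at once if the lever goes near the bottom (over 0.34 rad): a picture is taken (value of joint lever above 0.34 rad).
It fails at once if the square key is pressed (over 3 mm) (value of joint key_square above 0.003 m).
It fails at once if the compact, jar or curler is shifted more than 20 mm (distance of any of compact, jar, curler from where it was at the start of the episode above 0.02 m).
It fails at once if the organizer door is opened (over 0.1 rad) (value of joint organizer_door above 0.1 rad).
It also fails if it takes over 42 s, if anything falls off the work surface, if the arm or the gripper's body presses on something with over 40 N, if the wrist force passes 120 N, or if a joint passes its speed limit or range.

## Robot

A 6-joint arm with a two-finger parallel gripper is mounted at the origin on the work surface. World frame = base frame: x ahead of the robot, y to its left, z up, the work surface at z = 0. Lengths are in m, angles in rad, forces in N, time in s.
With the tool pointing down it reaches from about 0.3 to 0.875 m from the base axis. Payload 6.4 kg.
Tool frame: the origin (TCP) lies at the very end of the fingers, on their centre line; the grasp point (between the pads) lies 19 mm behind it; z points along the fingers, y is the direction in which the jaws open and shut (so a half turn about z gives the same grasp; the last joint's range is limited). The gripper opens to 85 mm and grips with 20 to 120 N. Pads are 22 mm wide; open, the fingers measure 114 mm over their backs; the gripper's body (76 mm by 85 mm) begins 54 mm behind the grasp point. The pads swing forward as they close: fully open they stand 13 mm farther back than shut.
Start: joints at [0.987, 0.181, 1.607, -0, 1.354, -0.206], TCP at [0.212, 0.534, 0.231] pointing down, gripper open.
Joint ranges: [-2.99, 2.99], [-0.89, 2.07], [0.3, 2.58], [-1.14, 4.28], [0, 2.63], [-3.12, 3.12]. Speed limits (rad/s): [2.57, 2.57, 3.01, 3.14, 3.14, 3.14].

## Interface

Orientations are given as a unit quaternion [w, x, y, z].
In Python, from bench import * gives the robot as it stands.
- The arm moves only by the tool arm_command, never from a script. Its argument "motion" is text: rows parted by semicolons, each of 7 numbers parted by spaces: the shift along the tool's x, y, z in units of 0.2 m (1.0 is 0.2 m), then the turn, a rotation vector about the tool's x, y, z in units of 60 degrees (1.0 is 60 degrees), then the opening, from 0 (shut) to 1 (fully open). In form: tx ty tz ax ay az grip; .... A call has 1 to 10 rows; each row shifts and turns the pose as measured when the row begins, along the tool's axes as they then stand; what a row does not reach is not made up. A row lasts 1/12 s, in which the tool goes at most 41.7 mm and 7.16 degrees, less where a joint would pass 70% of its speed; a pose out of reach is approached as far as the arm can. A call with a number of a shift or a turn outside -1 to 1 is refused whole. A call with a gripper value outside its range is refused whole. The fingers move at their own pace and stop on an object; the grip force is fixed at half the most. Time passes only in rows, so rows that do not move let the fingers close. It gives the time, the measured TCP pose, the force and the opening at its end, in the units of the state.
- get_obs(): the state, without advancing time (a new reading comes with each control period).
- camera(name): name is "side" or "top" or "wrist"; returns a dict with "img" (480x640x3 uint8, red, green, blue), "intrinsics" (3x3 intrinsics, pixels), "pose" (4x4, takes a point from camera to world coordinates); the wrist camera has in their place "mount" (4x4, takes a point from camera to tool coordinates, whose origin is the TCP and whose axes are the flange's). Camera axes: x right, y down, z forward; pixel columns grow to the right and rows downward; lengths in m; the calibration is good to about 2 mm. A picture is of the moment at which its call begins: read the wrist's pose just before it. There is no depth.
- hand_in(): hands the job in, once; it reports no verdict.
Trained networks look in the newest picture that a camera, given by its name, has taken for a name from the list of things; names that differ only in an ending like _2 or _b are one class to them, and where a whole thing is asked for, a point or a joint stands for the part that bears it (a point fixed in the world has none). Each returns a list of dicts, best first, with "conf" (0 to 1); they miss things now and then, are a little off and sometimes report something else, mostly with a low value. They report only what shows in the picture. A call takes as long as a camera call. They do not tell look-alikes from the thing itself.
- search_frame(camera, target): "box" ([left, top, right, bottom] in pixels, round what is visible of it).
The state is a dict: "time_s": time; "q": joint angles; "dq": joint speeds; "joint_efforts": joint torques, N m; "eef_pos": TCP position; "eef_rot": TCP orientation; "wrist_force": force on the tool from outside, world axes, zero at the start; "torque": the same for the moment, N m; "opening": opening from 0.0 (shut) to 1.0 (fully open).
Only numpy, scipy, OpenCV 4.12 (cv2) and the standard library are available. Lean on these libraries where they do the work, as an engineer would, in place of code of your own. Each camera call takes 0.05 s, during which the arm holds its last target.

## Working session

There is one attempt and no reset: what is moved stays moved. The work goes in short steps, Python scripts to look and compute and a tool call to move; the robot and the scene stay as the last step left them, time stands still between calls to the robot, and variables do not carry over. Pictures are saved under pics/ and viewed, and the job is handed in when it is done.

Besides the shell and the picture viewer there is one more tool, called after ">>>" in YAML: its name, and indented under it one key for each argument. arm_command: Moves the arm, as the interface text tells. Shifts and turns lie within -1 to 1; 1 stands for 0.2 m of shift or 60 degrees of turn. Its arguments: {"type":"object","properties":{"motion":{"type":"string"}},"required":["motion"]}

```bash
mkdir -p pics; ls; cat > h.py <<'E'
from bench import *
import numpy as np, cv2
from scipy.spatial.transform import Rotation as R
def snap(n,f):
    c=camera(n); cv2.imwrite('pics/'+f,c['img'][:,:,::-1]); return c
def topix(c,p):
    T=np.linalg.inv(c['pose']); q=c['intrinsics']@(T[:3,:3]@np.array(p)+T[:3,3]); return q[:2]/q[2]
def onz(c,u,v,z):
    d=c['pose'][:3,:3]@np.linalg.inv(c['intrinsics'])@np.array([u,v,1]); o=c['pose'][:3,3]
    return o+d*(z-o[2])/d[2]
E
python3 - <<'E'
from h import *
o=get_obs(); print(o)
for n in('top','side'):
    c=snap(n,n+'0.png'); print(n,c['pose'].round(3).tolist(),c['intrinsics'].tolist())
    for t,z in(('console',.03),('key_round',.046),('key_bar',.046),('key_square',.046),('lever_ball',.0786),('compact',.016),('jar',.051),('curler',.01)):
        for r in search_frame(n,t)[:2]:
            b=r['box']; print(t,np.round(b),round(r['conf'],2),onz(c,(b[0]+b[2])/2,(b[1]+b[3])/2,z).round(4))
E
```

```text
pics
{'time_s': 0.0, 'q': array([ 9.86647301e-01,  1.81546345e-01,  1.60801604e+00, -4.89432823e-06,
        1.35379365e+00, -2.06319965e-01]), 'dq': array([ 0.00093286,  0.00052345, -0.00170451, -0.00017989,  0.00031492,
       -0.00107603]), 'joint_efforts': array([-3.16303940e-04, -4.44860387e+01, -3.51343524e+01, -4.52304466e-04,
        9.01541964e-03, -3.90405148e-05]), 'eef_pos': array([0.21180244, 0.53397223, 0.23037729]), 'eef_rot': array([-3.37266943e-04,  1.87792256e-01,  9.82208375e-01, -8.14636468e-04]), 'wrist_force': array([-0.06038608, -0.24960342, -0.2397925 ]), 'torque': array([-0.04110008, -0.00379947, -0.01607164]), 'opening': 1.0006375559653014}
top [[0.02, -0.991, 0.134, 0.487], [-1.0, -0.02, 0.001, -0.058], [0.002, -0.134, -0.991, 1.036], [0.0, 0.0, 0.0, 1.0]] [[460.82525339942856, 0.0, 327.39145767323333], [0.0, 460.82525339942856, 242.00427934621138], [0.0, 0.0, 1.0]]
console [207. 220. 330. 304.] 0.65 [0.5765 0.0704 0.03  ]
key_round [272. 258. 288. 273.] 0.48 [0.5683 0.0429 0.046 ]
lever_ball [297. 224. 315. 262.] 0.76 [ 0.6129 -0.0126  0.0786]
lever_ball [
[... 505 characters left out ...]
ole [239. 205. 334. 276.] 0.88 [0.5789 0.0426 0.03  ]
key_round [276. 238. 288. 244.] 0.69 [0.566  0.0245 0.046 ]
key_bar [264. 222. 277. 228.] 0.57 [0.5506 0.0918 0.046 ]
key_square [285. 237. 320. 249.] 0.73 [0.6133 0.0066 0.046 ]
key_square [257. 206. 268. 217.] 0.59 [0.5404 0.1525 0.046 ]
lever_ball [238. 204. 331. 279.] 0.74 [ 0.5636 -0.0173  0.0786]
lever_ball [288. 234. 321. 250.] 0.64 [ 0.6087 -0.0315  0.0786]
compact [304. 199. 334. 218.] 0.63 [0.696  0.1704 0.016 ]
compact [266. 221. 278. 228.] 0.25 [0.5609 0.1329 0.016 ]
jar [231. 193. 252. 213.] 0.89 [0.4926 0.1964 0.051 ]
jar [264. 222. 280. 228.] 0.3 [0.553  0.0851 0.051 ]
curler [330. 227. 374. 254.] 0.5 [0.7468 0.0269 0.01  ]
```

```bash
python3 - <<'E'
import cv2
a=cv2.imread('pics/top0.png'); cv2.imwrite('pics/topz.png',cv2.resize(a[150:330,150:370],None,fx=3.6,fy=3.3,interpolation=2)[:600])
a=cv2.imread('pics/side0.png'); cv2.imwrite('pics/sidez.png',cv2.resize(a[180:300,220:380],None,fx=5,fy=5,interpolation=2))
E
```

```text
(no output)
```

View pics/top0.png

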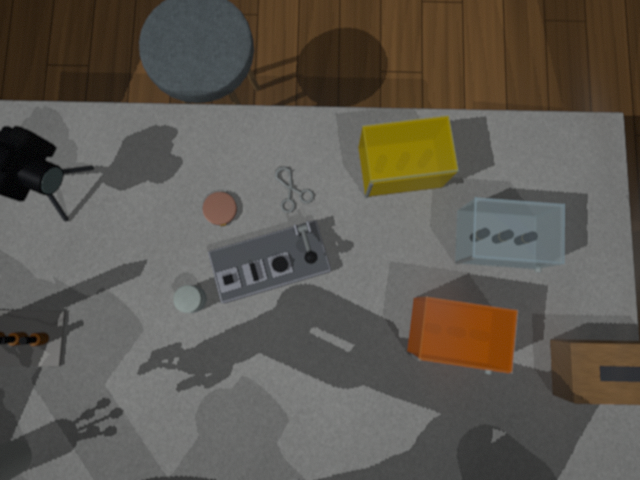

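View pics/topz.png

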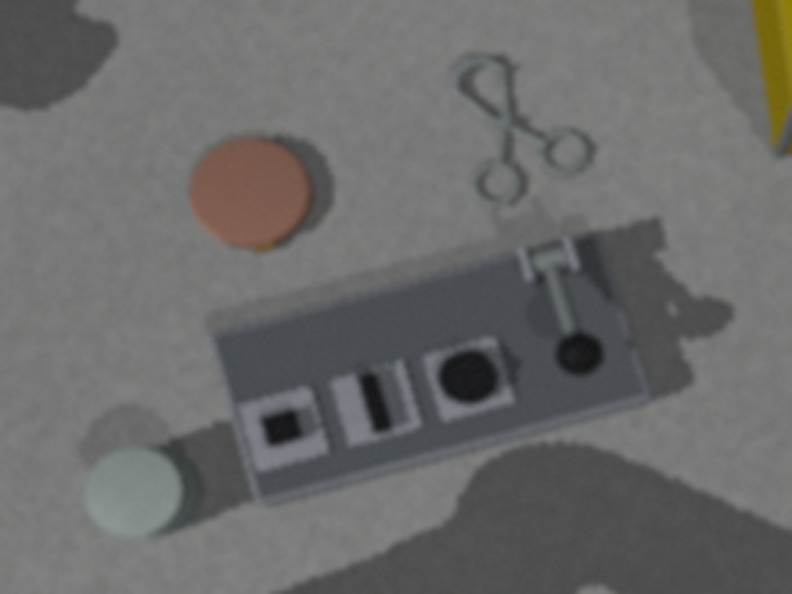

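View pics/sidez.png

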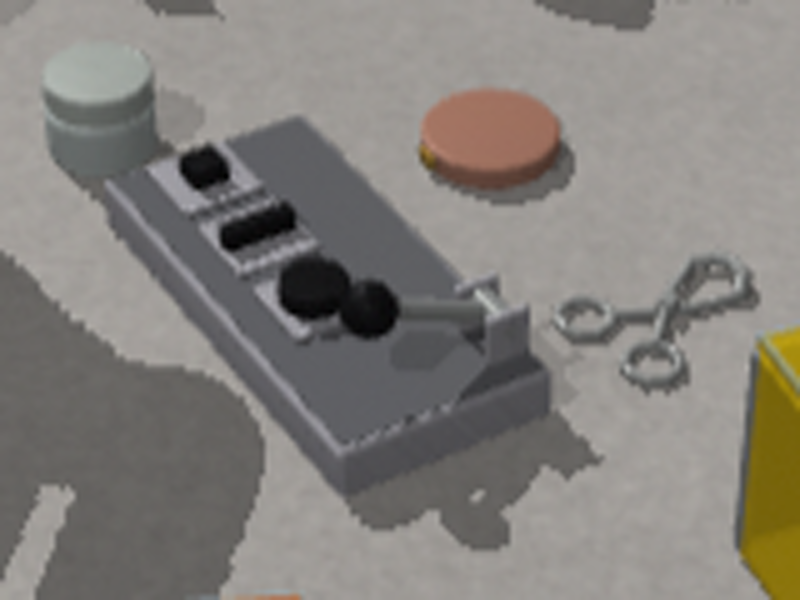

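```bash
cat > fit.py <<'E'
from h import *
from scipy.optimize import least_squares
M={'r':(-.015,-.021,.046),'b':(-.015,.037,.046),'s':(-.015,.095,.046),'l':(.045-.0685,-.09,.0786)}
O={'top':{'r':(280,263.9),'b':(254.4,271.8),'s':(228,279.4),'l':(310.8,257)},'side':{'r':(283,237),'b':(271.6,225.2),'s':(260.8,213.4),'l':(293.8,241.6)}}
C={n:camera(n) for n in O}
def w(p,m):
    c,s=np.cos(p[2]),np.sin(p[2]); return np.array([p[0]+c*m[0]-s*m[1],p[1]+s*m[0]+c*m[1],m[2]])
def res(p,cs=('top','side')): return np.concatenate([topix(C[n],w(p,M[k]))-O[n][k] for n in cs for k in O[n]])
for cs in (('top',),('side',),('top','side')):
    f=least_squares(res,[.57,.06,.2],args=(cs,)); print(cs,f.x.round(4),f.fun.round(1))
    print({k:w(f.x,M[k]).round(4).tolist() for k in M})
E
python3 fit.py
```

```text
('top',) [0.579  0.0685 0.3137] [-0.   0.  -0.4 -0.1 -0.1  0.1  0.5 -0.1]
{'r': [0.5712, 0.0439, 0.046], 'b': [0.5533, 0.099, 0.046], 's': [0.5354, 0.1542, 0.046], 'l': [0.5844, -0.0244, 0.0786]}
('side',) [0.5784 0.0639 0.3166] [-0.  -0.2 -0.2 -0.8 -0.3 -0.8  0.5  1.5]
{'r': [0.5707, 0.0393, 0.046], 'b': [0.5526, 0.0944, 0.046], 's': [0.5345, 0.1495, 0.046], 'l': [0.5841, -0.0289, 0.0786]}
('top', 'side') [0.5789 0.0675 0.3149] [ 0.4  0.1  0.1 -0.   0.4  0.2  1.  -0.1 -0.1 -1.1 -0.2 -1.7 -0.3 -1.7
  0.3  0.6]
{'r': [0.5711, 0.0428, 0.046], 'b': [0.5531, 0.098, 0.046], 's': [0.5352, 0.1531, 0.046], 'l': [0.5844, -0.0254, 0.0786]}
```

>>> arm_command:
  motion: "0 0 0 0 0 0.12 0; 0 0 0 0 0 0.12 0; 0 0 0 0 0 0.12 0; 0 0 0 0 0 0.12 0; 0 0 0 0 0 0.12 0; 0 0 0 0 0 0.12 0; 0 0 0 0 0 0.12 0"

```text
time_s: 1.58
eef_pos: [0.2121, 0.5345, 0.2313]
eef_rot: [-0.0, 0.588, 0.809, -0.0]
wrist_force: [0.7, -0.1, -0.5]
opening: 0.005
```

```bash
cat > go.py <<'E'
import sys
from h import *
P={'r':(.5711,.0435),'b':(.5532,.0985),'l':(.5844,-.0254)}
def rep(t):
    o=get_obs(); q=o['eef_rot']; r=R.from_quat([q[1],q[2],q[3],q[0]]); m=r.as_matrix()
    d=m.T@(np.array(t)-o['eef_pos'])
    yt=np.array([np.cos(.315),np.sin(.315),0]); 
    goal=np.c_[np.cross(yt,[0,0,-1]),yt,[0,0,-1]]
    e=(r.inv()*R.from_matrix(goal)).as_rotvec()
    print('t',o['time_s'],'pos',o['eef_pos'].round(4),'F',o['wrist_force'].round(2),'open',round(o['opening'],2))
    print('shift units',(d/.2).round(3),'turn units',(e/np.pi*3).round(3))
if __name__=='__main__':
    k=sys.argv[1]; rep([*(P[k] if k in P else map(float,k.split(','))),float(sys.argv[2])])
E
python3 go.py r .12
```

```text
t 1.5833 pos [0.2121 0.5345 0.2313] F [ 0.75 -0.06 -0.54] open 0.0
shift units [-2.888  0.953  0.557] turn units [-0.    -0.    -0.002]
```

>>> arm_command:
  motion: "-0.19 0.063 0.02 0 0 0 0; -0.19 0.063 0.02 0 0 0 0; -0.19 0.063 0.02 0 0 0 0; -0.19 0.063 0.02 0 0 0 0; -0.19 0.063 0.02 0 0 0 0; -0.19 0.063 0.02 0 0 0 0; -0.19 0.063 0.02 0 0 0 0; -0.19 0.063 0.02 0 0 0 0; -0.19 0.063 0.02 0 0 0 0; -0.19 0.063 0.02 0 0 0 0"

```text
time_s: 2.42
eef_pos: [0.4511, 0.2056, 0.1916]
eef_rot: [0.0, 0.587, 0.81, 0.005]
wrist_force: [1.4, 1.4, -0.1]
opening: 0.002
```

```bash
python3 go.py r .12
```

```text
t 2.4167 pos [0.4511 0.2056 0.1916] F [ 1.42  1.38 -0.09] open 0.0
shift units [-0.959  0.315  0.356] turn units [ 0.007 -0.005  0.002]
```

>>> arm_command:
  motion: "-0.18 0.06 0.05 0 0 0 0; -0.18 0.06 0.05 0 0 0 0; -0.18 0.06 0.05 0 0 0 0; -0.18 0.06 0.05 0 0 0 0; -0.18 0.06 0.05 0 0 0 0; -0.06 0.01 0.05 0 0 0 0; 0 0 0 0 0 0 0; 0 0 0 0 0 0 0"

```text
time_s: 3.08
eef_pos: [0.58, 0.0254, 0.13]
eef_rot: [0.003, 0.591, 0.807, 0.006]
wrist_force: [-0.1, -0.3, -0.1]
opening: 0.0
```

```bash
python3 go.py r .07; python3 - <<'E'
from h import *
o=get_obs();c=snap('wrist','w1.png'); print(c['mount'].round(3).tolist())
# project key points into wrist
q=o['eef_rot'];T=np.eye(4);T[:3,:3]=R.from_quat([q[1],q[2],q[3],q[0]]).as_matrix();T[:3,3]=o['eef_pos']
c['pose']=T@c['mount']
for n,p in dict(r=(.5711,.0435,.046),b=(.5532,.0985,.046),s=(.5353,.1536,.046),l=(.5844,-.0254,.0786)).items(): print(n,topix(c,p).round(1))
E
```

```text
t 3.0833 pos [0.58   0.0254 0.13  ] F [-0.14 -0.25 -0.14] open 0.0
shift units [ 0.099 -0.019  0.3  ] turn units [ 0.013 -0.002 -0.008]
[[0.001, -0.946, -0.323, 0.082], [1.0, 0.002, -0.001, 0.001], [0.002, -0.323, 0.946, -0.143], [0.0, 0.0, 0.0, 1.0]]
r [317.  225.9]
b [315.9 138. ]
s [314.5  33.5]
l [305.  340.2]
```

View pics/w1.png

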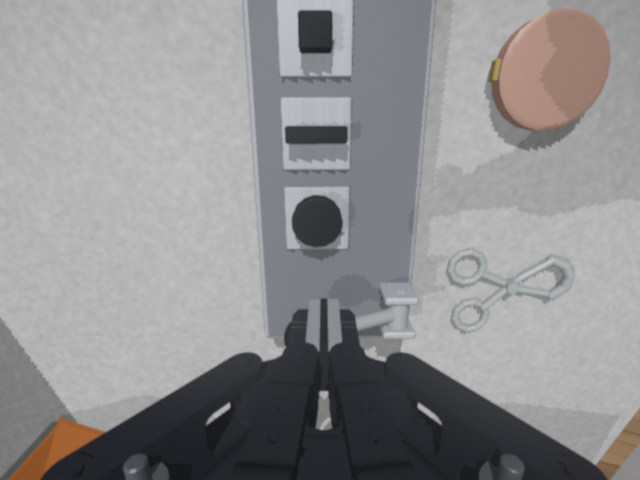

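>>> arm_command:
  motion: "0.108 -0.02 0.1 0.013 0 -0.008 0; 0 0 0.1 0 0 0 0; 0 0 0.06 0 0 0 0; 0 0 0 0 0 0 0; 0 0 0 0 0 0 0"

```text
time_s: 3.55
eef_pos: [0.5683, 0.0525, 0.0806]
eef_rot: [0.001, 0.584, 0.812, 0.002]
wrist_force: [0.0, 0.1, 0.6]
opening: -0.002
```

```bash
python3 go.py .5703,.0458 .038
```

```text
t 3.55 pos [0.5683 0.0525 0.0806] F [0.01 0.14 0.62] open -0.0
shift units [-0.035 -0.002  0.213] turn units [ 0.004 -0.002  0.007]
```

>>> arm_command:
  motion: "-0.034 0 0.05 0 0 0.007 0; 0 0 0.05 0 0 0 0; 0 0 0.03 0 0 0 0; 0 0 0 0 0 0 0; 0 0 0 0 0 0 0; 0 0 0 0 0 0 0"

```text
time_s: 4.05
eef_pos: [0.5726, 0.0458, 0.0553]
eef_rot: [0.003, 0.587, 0.809, 0.003]
wrist_force: [0.3, 0.3, 0.3]
opening: -0.0
```

```bash
python3 go.py .5703,.0458 .038
```

```text
t 4.05 pos [0.5726 0.0458 0.0553] F [0.32 0.33 0.3 ] open -0.0
shift units [ 0.004 -0.012  0.086] turn units [0.008 0.    0.001]
```

Now press in small steps, watching force.

>>> arm_command:
  motion: "0 -0.01 0.04 0.008 0 0 0; 0 0 0.02 0 0 0 0; 0 0 0.02 0 0 0 0; 0 0 0.02 0 0 0 0; 0 0 0.02 0 0 0 0"

```text
time_s: 4.47
eef_pos: [0.5728, 0.0447, 0.0381]
eef_rot: [0.001, 0.587, 0.81, -0.0]
wrist_force: [-23.6, 1.1, 55.9]
opening: 0.0
```

```bash
python3 go.py .5703,.0458 .038
```

```text
t 4.4667 pos [0.5728 0.0447 0.0381] F [-23.57   1.11  55.91] open 0.0
shift units [ 0.009 -0.01   0.001] turn units [0.    0.001 0.001]
```

>>> arm_command:
  motion: "0 0 0 0 0 0 0; 0 0 -0.01 0 0 0 0; 0 0 -0.06 0 0 0 0; 0 0 -0.06 0 0 0 0; 0 0 -0.06 0 0 0 0; 0 0 0 0 0 0 0; 0 0 0 0 0 0 0"

```text
time_s: 5.05
eef_pos: [0.5738, 0.0448, 0.0831]
eef_rot: [0.002, 0.587, 0.81, -0.0]
wrist_force: [0.2, -0.2, -0.4]
opening: 0.006
```

```bash
python3 go.py .5525,.1005 .07
```

```text
t 5.05 pos [0.5738 0.0448 0.0831] F [ 0.15 -0.18 -0.44] open 0.01
shift units [ 0.298 -0.014  0.065] turn units [0.002 0.003 0.002]
```

>>> arm_command:
  motion: "0.1 -0.004 0 0 0 0 0; 0.1 -0.004 0 0 0 0 0; 0.08 -0.004 0 0 0 0 0; 0 0 0.04 0 0 0 0; 0 0 0 0 0 0 0; 0 0 0 0 0 0 0; 0 0 0 0 0 0 0"

```text
time_s: 5.63
eef_pos: [0.5538, 0.0972, 0.0732]
eef_rot: [0.002, 0.587, 0.809, -0.0]
wrist_force: [0.0, -0.4, -0.0]
opening: 0.004
```

```bash
python3 go.py .5525,.1005 .046;python3 - <<'E'
from h import *
o=get_obs();c=snap('wrist','w2.png')
q=o['eef_rot'];T=np.eye(4);T[:3,:3]=R.from_quat([q[1],q[2],q[3],q[0]]).as_matrix();T[:3,3]=o['eef_pos']
c['pose']=T@c['mount']
for n,p in dict(r=(.5703,.0458,.046),b=(.5525,.1005,.046),s=(.5346,.1556,.046)).items(): print(n,topix(c,p).round(1))
E
```

```text
t 5.6333 pos [0.5538 0.0972 0.0732] F [ 0.01 -0.43 -0.03] open 0.0
shift units [ 0.018 -0.001  0.136] turn units [0.002 0.003 0.   ]
r [322.3 368.9]
b [322.4 282. ]
s [322.5 174.7]
```

View pics/w2.png

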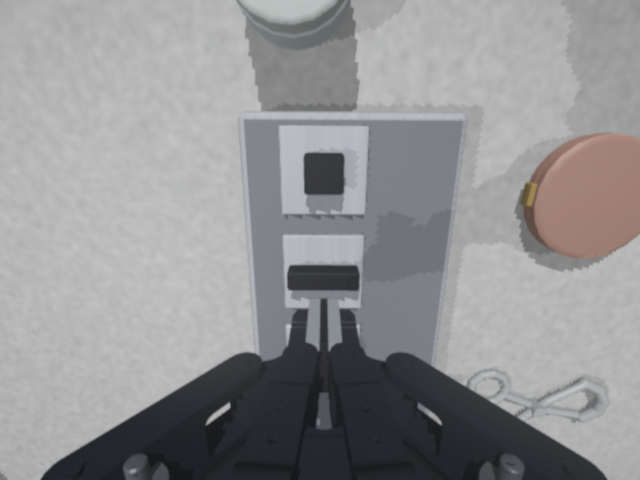

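>>> arm_command:
  motion: "0.024 0 0.05 0 0 0 0; 0 0 0.05 0 0 0 0; 0 0 0 0 0 0 0; 0 0 0 0 0 0 0"

```text
time_s: 6.02
eef_pos: [0.5532, 0.1001, 0.051]
eef_rot: [0.002, 0.589, 0.808, -0.0]
wrist_force: [-0.0, -0.1, -0.0]
opening: -0.003
```

```bash
python3 go.py .5522,.1015 .039
```

```text
t 6.0167 pos [0.5532 0.1001 0.051 ] F [-0.04 -0.08 -0.01] open -0.0
shift units [ 0.009 -0.003  0.06 ] turn units [ 0.002  0.004 -0.003]
```

>>> arm_command:
  motion: "0.005 0 0.03 0 0 0 0; 0 0 0.015 0 0 0 0; 0 0 0.015 0 0 0 0; 0 0 0.01 0 0 0 0"

```text
time_s: 6.35
eef_pos: [0.5538, 0.1009, 0.0385]
eef_rot: [0.002, 0.589, 0.808, -0.0]
wrist_force: [-12.5, -0.7, 33.5]
opening: 0.003
```

```bash
python3 go.py .5522,.1015 .039
```

```text
t 6.35 pos [0.5538 0.1009 0.0385] F [-12.54  -0.69  33.47] open 0.0
shift units [ 0.005 -0.007 -0.003] turn units [ 0.002  0.004 -0.003]
```

>>> arm_command:
  motion: "0 0 0 0 0 0 0; 0 0 -0.02 0 0 0 0; 0 0 -0.1 0 0 0 0; 0 0 -0.15 0 0 0 0; 0 0 -0.15 0 0 0 0; 0 0 -0.1 0 0 0 0; 0 0 0 0 0 0 0; 0 0 0 0 0 0 0"

```text
time_s: 7.02
eef_pos: [0.5528, 0.1012, 0.1469]
eef_rot: [0.002, 0.588, 0.809, -0.001]
wrist_force: [-0.3, 0.6, -0.4]
opening: 0.007
```

```bash
python3 go.py .5844,-.0254 .12;python3 - <<'E'
from h import *
o=get_obs();c=snap('wrist','w3.png')
q=o['eef_rot'];T=np.eye(4);T[:3,:3]=R.from_quat([q[1],q[2],q[3],q[0]]).as_matrix();T[:3,3]=o['eef_pos']
c['pose']=T@c['mount']
for n,p in dict(r=(.5703,.0458,.046),b=(.5525,.1005,.046),s=(.5346,.1556,.046)).items(): print(n,topix(c,p).round(1))
E
```

```text
t 7.0167 pos [0.5528 0.1012 0.1469] F [-0.34  0.59 -0.37] open 0.01
shift units [-0.65  -0.044  0.137] turn units [ 0.     0.004 -0.002]
r [322.6 312.4]
b [322.4 245.4]
s [322.3 167.2]
```

View pics/w3.png

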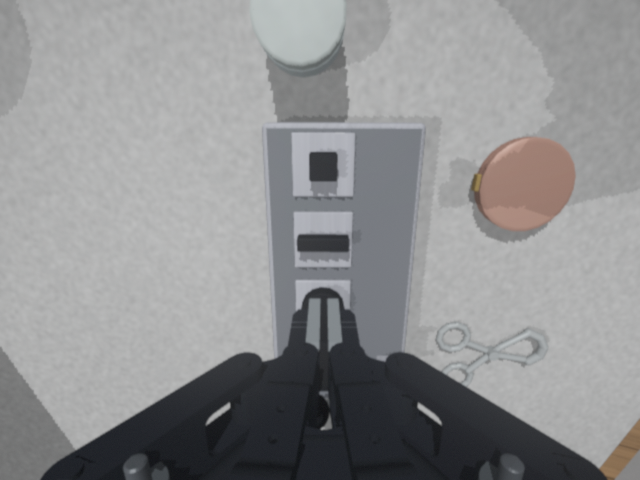

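>>> arm_command:
  motion: "-0.16 -0.008 0 0 0 0 0; -0.16 -0.008 0 0 0 0 0; -0.16 -0.008 0 0 0 0 0; -0.1 -0.008 0.03 0 0 0 0; 0 0 0.04 0 0 0 0; 0 0 0 0 0 0 0; 0 0 0 0 0 0 0; 0 0 0 0 0 0 0"

```text
time_s: 7.73
eef_pos: [0.577, -0.0121, 0.1205]
eef_rot: [-0.006, 0.587, 0.809, -0.004]
wrist_force: [-0.1, 0.8, -0.3]
opening: 0.003
```

```bash
python3 go.py .581,-.0232 .0785; python3 - <<'E'
from h import *
for n in('top','side'):
    c=snap(n,n+'4.png')
a=cv2.imread('pics/side4.png'); cv2.imwrite('pics/side4z.png',cv2.resize(a[180:300,220:380],None,fx=5,fy=5,interpolation=2))
E
```

```text
t 7.7333 pos [ 0.577  -0.0121  0.1205] F [-0.14  0.76 -0.28] open 0.0
shift units [-0.06   0.004  0.21 ] turn units [-0.013 -0.005  0.001]
```

View pics/side4z.png

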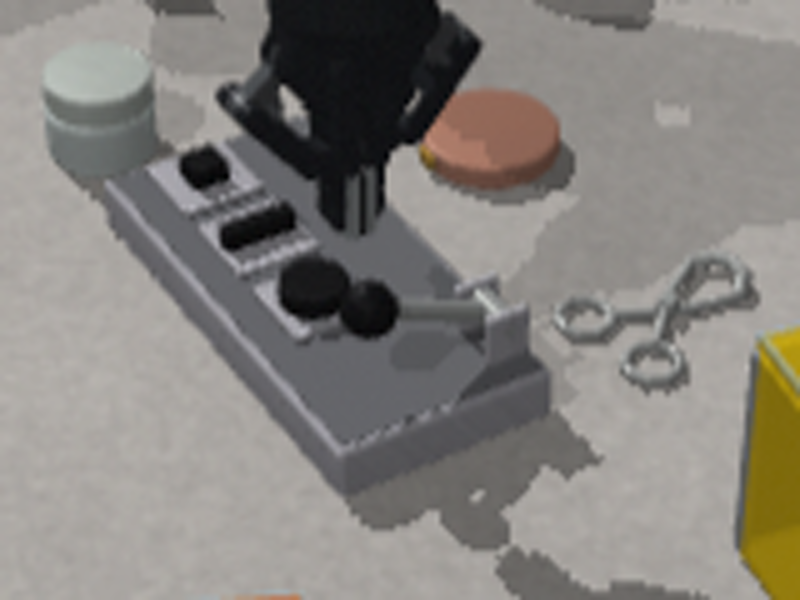

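Keys and lever are up; the fingertips stand above the ball's neighbourhood at about (355,225) of the zoom. Correct sideways and come down.

>>> arm_command:
  motion: "-0.058 0.004 0.05 -0.013 -0.005 0 0; 0 0 0.03 0 0 0 0; 0 0 0 0 0 0 0; 0 0 0 0 0 0 0; 0 0 0 0 0 0 0"

```text
time_s: 8.25
eef_pos: [0.5821, -0.0183, 0.1063]
eef_rot: [0.001, 0.585, 0.811, 0.001]
wrist_force: [0.2, 0.3, -0.5]
opening: -0.002
```

```bash
python3 go.py .581,-.0232 .0785
```

```text
t 8.25 pos [ 0.5821 -0.0183  0.1063] F [ 0.17  0.31 -0.52] open -0.0
shift units [-0.022 -0.013  0.139] turn units [0.003 0.001 0.007]
```

>>> arm_command:
  motion: "-0.022 -0.012 0.03 0 0 0 0; 0 0 0.02 0 0 0 0; 0 0 0 0 0 0 0; 0 0 0 0 0 0 0"

```text
time_s: 8.58
eef_pos: [0.5817, -0.0227, 0.0966]
eef_rot: [0.002, 0.584, 0.812, 0.001]
wrist_force: [0.2, 1.0, 0.5]
opening: 0.002
```

```bash
python3 go.py .581,-.0232 .0785
```

```text
t 8.5833 pos [ 0.5817 -0.0227  0.0966] F [0.23 1.04 0.53] open 0.0
shift units [-0.001 -0.004  0.09 ] turn units [0.004 0.002 0.008]
```

Now down onto the ball in small steps.

>>> arm_command:
  motion: "0 -0.003 0.02 0 0 0 0; 0 0 0.015 0 0 0 0; 0 0 0.015 0 0 0 0; 0 0 0.01 0 0 0 0; 0 0 0 0 0 0 0; 0 0 0 0 0 0 0"

```text
time_s: 9.08
eef_pos: [0.5804, -0.0238, 0.0851]
eef_rot: [0.002, 0.584, 0.812, 0.0]
wrist_force: [-1.5, -0.1, 5.4]
opening: 0.001
```

```bash
python3 go.py .581,-.0232 .0785; python3 - <<'E'
from h import *
c=snap('side','side5.png')
a=cv2.imread('pics/side5.png'); cv2.imwrite('pics/side5z.png',cv2.resize(a[180:300,220:380],None,fx=5,fy=5,interpolation=2))
E
```

```text
t 9.0833 pos [ 0.5804 -0.0238  0.0851] F [-1.52 -0.09  5.39] open 0.0
shift units [0.002 0.004 0.033] turn units [0.002 0.002 0.008]
```

View pics/side5z.png

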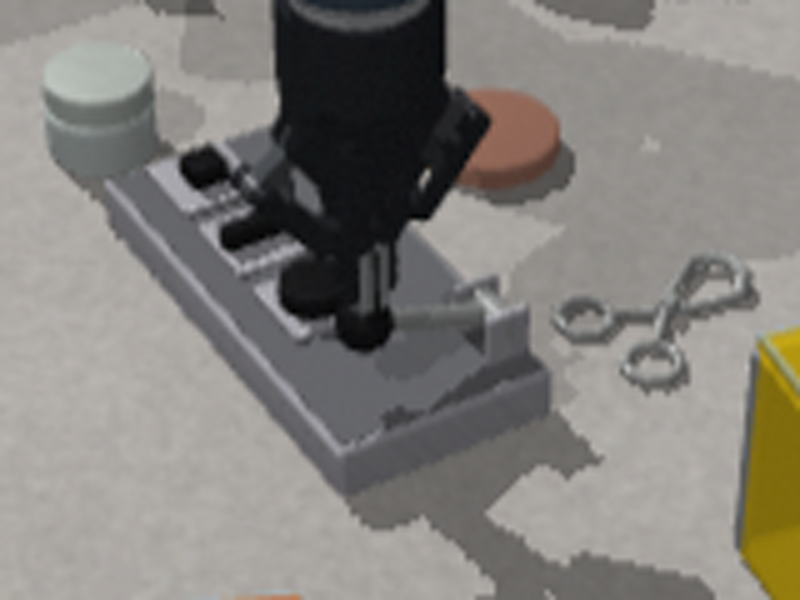

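```bash
cat > pr.py <<'E'
from h import *
c=camera('side')
b=np.array([.5523,.1010]);co,s=np.cos(.315),np.sin(.315);Rm=np.array([[co,-s],[s,co]])
o=b-Rm@[-.015,.037]
for th in(0,.1,.13,.17,.2,.24,.27,.34):
    a=.42-th;m=[.045-.075*np.cos(a),-.09]
    p=[*(o+Rm@m),.048+.075*np.sin(a)]; print(th,((topix(c,p)-[220,180])*5).round(1),round(p[2]+.014,4),np.round(p,4))
E
python3 pr.py
```

```text
0 [367.3 307.1] 0.0926 [ 0.5836 -0.0224  0.0786]
0.1 [362.5 320.4] 0.0856 [ 0.581  -0.0232  0.0716]
0.13 [361.3 324.4] 0.0834 [ 0.5804 -0.0234  0.0694]
0.17 [359.9 329.7] 0.0806 [ 0.5796 -0.0237  0.0666]
0.2 [359.  333.6] 0.0784 [ 0.5791 -0.0238  0.0644]
0.24 [358.  338.8] 0.0754 [ 0.5785 -0.024   0.0614]
0.27 [357.3 342.7] 0.0732 [ 0.5782 -0.0241  0.0592]
0.34 [356.4 351.5] 0.068 [ 0.5776 -0.0243  0.054 ]
```

>>> arm_command:
  motion: "0 0 0.014 0 0 0 0; 0 0 0.008 0 0 0 0; 0 0 0 0 0 0 0; 0 0 0 0 0 0 0; 0 0 0 0 0 0 0"

```text
time_s: 9.6
eef_pos: [0.5802, -0.0241, 0.0824]
eef_rot: [0.002, 0.584, 0.812, -0.0]
wrist_force: [-1.9, 0.6, 6.2]
opening: 0.001
```

```bash
python3 go.py .581,-.0232 .0785; python3 - <<'E'
from h import *
c=snap('side','side6.png')
a=cv2.imread('pics/side6.png'); cv2.imwrite('pics/side6z.png',cv2.resize(a[180:300,220:380],None,fx=5,fy=5,interpolation=2))
E
```

```text
t 9.6 pos [ 0.5802 -0.0241  0.0824] F [-1.92  0.61  6.21] open 0.0
shift units [0.003 0.005 0.019] turn units [0.001 0.003 0.008]
```

View pics/side6z.png

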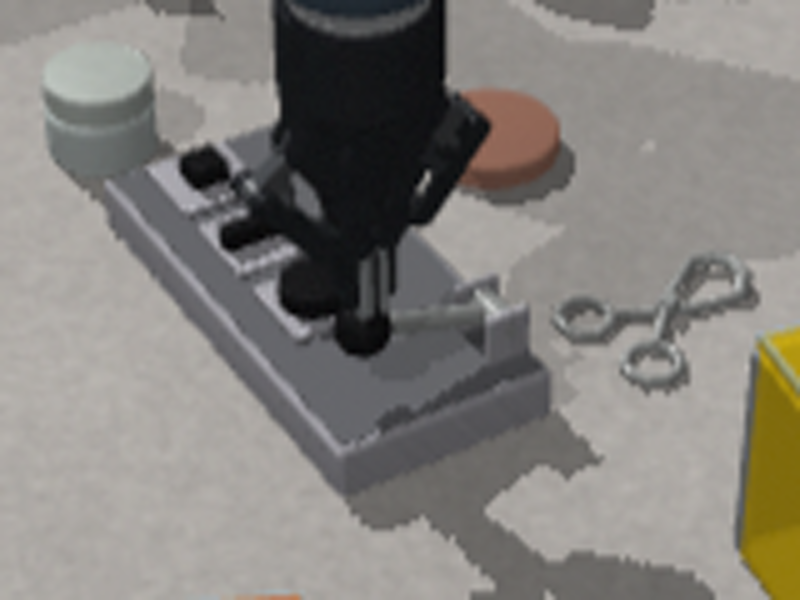

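>>> arm_command:
  motion: "0 0 0.012 0 0 0 0; 0 0 0.004 0 0 0 0; 0 0 0 0 0 0 0; 0 0 0 0 0 0 0; 0 0 0 0 0 0 0; 0 0 0 0 0 0 0; 0 0 0 0 0 0 0; 0 0 0 0 0 0 0; 0 0 0 0 0 0 0; 0 0 0 0 0 0 0"

```text
time_s: 10.48
eef_pos: [0.5817, -0.0239, 0.0835]
eef_rot: [0.003, 0.583, 0.812, 0.0]
wrist_force: [-1.7, 0.8, 5.6]
opening: 0.007
```

```bash
python3 go.py .581,-.0232 .0785; python3 - <<'E'
from h import *
c=snap('side','side7.png')
a=cv2.imread('pics/side7.png'); cv2.imwrite('pics/side7z.png',cv2.resize(a[180:300,220:380],None,fx=5,fy=5,interpolation=2))
snap('top','top7.png')
E
```

```text
t 10.4833 pos [ 0.5817 -0.0239  0.0835] F [-1.72  0.84  5.63] open 0.01
shift units [ 0.004 -0.002  0.025] turn units [0.004 0.005 0.009]
```

View pics/side7z.png

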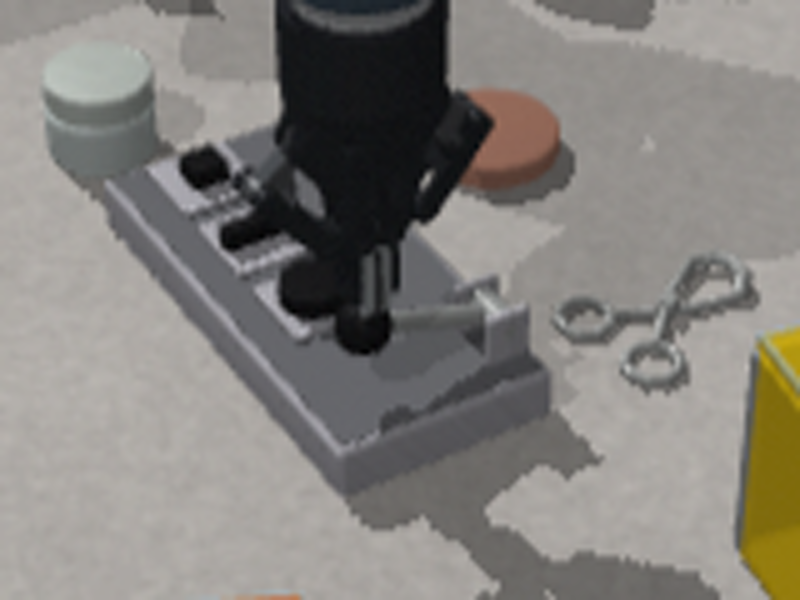

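>>> arm_command:
  motion: "0.002 0 0.016 0 0 0 0; 0 0 0.012 0 0 0 0; 0 0 0.008 0 0 0 0; 0 0 0.004 0 0 0 0; 0 0 0.004 0 0 0 0"

```text
time_s: 11.0
eef_pos: [0.5809, -0.0243, 0.077]
eef_rot: [0.003, 0.583, 0.812, -0.001]
wrist_force: [-4.3, 0.6, 7.6]
opening: 0.003
```

```bash
python3 go.py .581,-.0232 .0785
```

```text
t 11.0 pos [ 0.5809 -0.0243  0.077 ] F [-4.3   0.58  7.59] open 0.0
shift units [ 0.005  0.002 -0.008] turn units [0.001 0.006 0.01 ]
```

>>> arm_command:
  motion: "0 0 0 0 0 0 0; 0 0 0.001 0 0 0 0; 0 0 0.002 0 0 0 0; 0 0 0.002 0 0 0 0; 0 0 0.002 0 0 0 0; 0 0 0.002 0 0 0 0; 0 0 0.002 0 0 0 0; 0 0 0.002 0 0 0 0; 0 0 0.002 0 0 0 0; 0 0 0.002 0 0 0 0"

```text
time_s: 11.83
eef_pos: [0.5816, -0.0241, 0.0788]
eef_rot: [0.004, 0.582, 0.813, -0.001]
wrist_force: [-3.3, 0.9, 7.0]
opening: 0.001
```

```bash
python3 go.py .581,-.0232 .0785; python3 - <<'E'
from h import *
c=snap('side','side8.png')
a=cv2.imread('pics/side8.png'); cv2.imwrite('pics/side8z.png',cv2.resize(a[180:300,220:380],None,fx=5,fy=5,interpolation=2))
snap('top','top8.png')
E
python3 go.py .581,-.0232 .0785
```

```text
t 11.8333 pos [ 0.5816 -0.0241  0.0788] F [-3.31  0.86  6.98] open 0.0
shift units [ 0.005 -0.001  0.001] turn units [0.002 0.007 0.012]
t 11.9333 pos [ 0.5816 -0.0241  0.0788] F [-2.65  0.65  6.3 ] open -0.0
shift units [ 0.005 -0.001  0.001] turn units [0.002 0.007 0.012]
```

View pics/side8z.png

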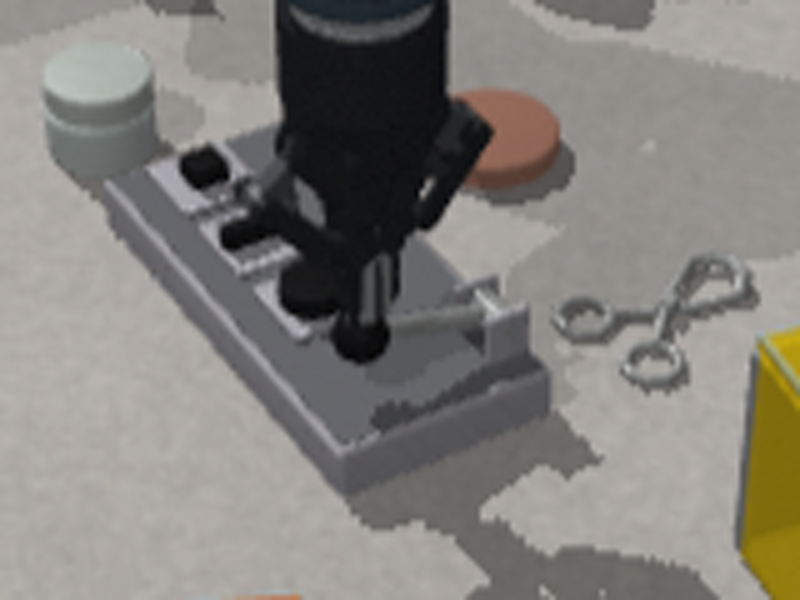

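View pics/top8.png

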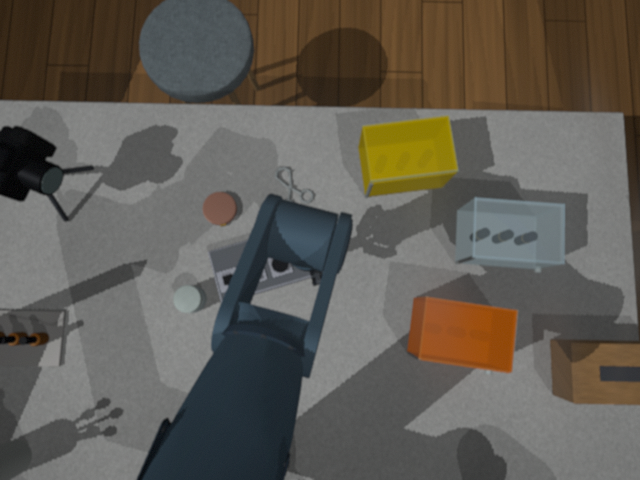

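```bash
python3 -c "
from bench import *
print(hand_in()); o=get_obs(); print(o['time_s'],o['eef_pos'],o['wrist_force'])"
```

```text
the job is handed in; nothing more can be done
None
the job is handed in; nothing more can be done
```

I pressed the round key to its stop and let it up, then did the same with the bar key. I then pushed the lever about half way down with the closed fingers and handed the job in at about 12 s, still holding it. `hand_in()` gave no verdict.

**Keys:** Both bottomed out with the fingertips at about 38 mm. The wrist force was 56 N on the round key, well above the key's own 5 N, and 33 N on the bar. I did not touch the square key. Pictures taken after the presses showed all three keys up.

**Lever:** My last three estimates of its angle, against the allowed 0.13 to 0.27 rad, were:

| Source | Angle (rad) |
|---|---|
| Fingertip height (78.8 mm) | about 0.195 |
| Ball position in the side picture | about 0.22 |
| Wrist force (6–7 N, less friction) | about 0.17–0.20 |

They differ slightly but all sit inside the range. On an earlier hold the lever crept up by a few mm, so I pressed it back down. It dipped to about 0.22–0.235 rad, well short of the 0.34 rad limit. In the last check before hand-in the height held steady.

**Surroundings:** The last pictures showed the compact, jar and curler where they started, and the organizer door looked shut.

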